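Gauge the locating bush of a plaster mould

ROBOT

A 7-joint arm with a two-finger parallel gripper is mounted at the origin on the work surface. World frame = base frame: x ahead of the robot, y to its left, z up, the work surface at z = 0. Lengths are in m, angles in rad, forces in N, time in s.
With the tool pointing down it reaches from about 0.425 to 0.825 m from the base axis. Payload 3.6 kg.
Tool frame: the origin (TCP) lies midway between the tips of the shut fingers; the grasp point (between the pads) lies 19 mm behind it; z points along the fingers, y is the direction in which the jaws open and shut (so a half turn about z gives the same grasp; the last joint's range is limited). The gripper opens to 93 mm and grips with 3 to 60 N. Pads are 15 mm wide; open, the fingers measure 128 mm over their backs; the gripper's body (75 mm by 188 mm) begins 65 mm behind the grasp point.
Start: joints at [1.121, 0.615, -0.013, 1.423, 0.008, 1.103, -0.04], TCP at [0.267, -0.593, 0.219] pointing down, gripper open.
Joint ranges: [-3.12, 3.12], [-0.3, 2.06], [-1.34, 1.32], [0.26, 2.42], [-1.36, 4.5], [0.01, 1.98], [-2.84, 2.84]. Speed limits (rad/s): [2.79, 2.79, 3.14, 3.14, 3.14, 3.14, 3.14].

INTERFACE

Orientations are given as a rotation vector (axis times angle).
In Python, from bench import * gives the robot as it stands.
- The arm moves only by the tool move_arm, never from a script. Its argument "motion" is text: rows parted by semicolons, each of 7 numbers parted by spaces: the opening, from 0 (shut) to 1 (fully open), then the shift along the tool's x, y, z in m, then the turn, a rotation vector about the tool's x, y, z in rad. In form: hand dx dy dz ax ay az; .... A call has 1 to 20 rows; each row shifts and turns the commanded pose from where the row before left it, along the tool's axes as they then stand; what a row does not reach is not made up. A row lasts 1/10 s, in which the tool goes at most 50 mm and 8.59 degrees, less where a joint would pass 70% of its speed; a pose out of reach is approached as far as the arm can. A call with a gripper value outside its range is refused whole. The fingers move at their own pace and stop on an object; the grip force is fixed at half the most. Time passes only in rows, so rows that do not move let the fingers close. It gives the time, the measured TCP pose, the force and the opening at its end, in the units of the state.
- get_obs(): the state, without advancing time (a new reading comes with each control period).
- grab_frame(name): name is "scene" or "side" or "wrist"; returns a dict with "pixels" (400x640x3 uint8, blue, green, red), "intrinsics" (3x3 intrinsics, pixels), "rvec" (rotation vector, rad) and "tvec" (3), from world to camera coordinates, as OpenCV has them; the wrist camera has in their place "tool_from_camera" (4x4, takes a point from camera to tool coordinates, whose origin is the TCP and whose axes are the flange's). Camera axes: x right, y down, z forward; pixel columns grow to the right and rows downward; lengths in m; the calibration is good to about 2 mm. A picture is of the moment at which its call begins: read the wrist's pose just before it. There is no depth.
- close_job(): hands the job in, once; it reports no verdict.
The state is a dict: "time_s": time; "joints": joint angles; "joint_velocities": joint speeds; "tau": joint torques, N m; "tool_pos": TCP position; "eef_rot": TCP orientation; "ft_force": force on the tool from outside, world axes, zero at the start; "ft_torque": the same for the moment, N m; "opening": opening from 0.0 (shut) to 1.0 (fully open).
Only numpy, scipy, OpenCV 4.12 (cv2) and the standard library are available. Lean on these libraries where they do the work, as an engineer would, in place of code of your own. Each camera call takes 0.05 s, during which the arm holds its last target. There are 200 camera calls.

TASK

Check the brass locating bush in the side of the plaster mould with the double-ended plug gauge: feel for the bore and slide the long go end in gently until its collar is fully home against the brass, draw it out, then offer the short no-go end squarely to the same bore and hold it there with a light push, so that only its tapered lead goes in and the bore refuses the rest. Finally lay the gauge back in its wooden rest and let go of it. Never force the gauge or the hand against the mould (the bush is only cast into plaster), and leave the other things on the bench where they are.

Things in the scene. Friction and masses are not known exactly. Their poses are not given: they have to be found in the camera images.
- gauge: Double-ended plug gauge, 150 mm long, 0.15-0.3 kg, lying level in its rest. Origin: middle of its square aluminium handle, on the long axis; x runs along the axis to the go end, z up. Handle 20 x 20 mm from x = -48 to 48 mm, then at each end a round steel collar, 26 mm diameter, 4 mm thick (outer faces x = +-52 mm). Grip across the handle's middle from above, firmly (about 40 N).
- go_shoulder (a point): Centre of the outer face of the go-end collar, on the gauge axis at x = +52 mm; gauge axes. From here the steel go plug, 16 mm diameter, runs 30 mm on to its tip at x = 82 mm; its nose is bevelled by 1 mm.
- nogo_tip (a point): Centre of the tip of the no-go end, on the gauge axis at x = -68 mm; gauge axes. The steel no-go plug is 20 mm in diameter from x = -52 to -62 mm, then a tapered lead narrows to 12 mm at this tip. Centred in the bore, it is stopped with this tip about 4 mm inside the mouth.
- rest: Fixed wooden rest, 104 mm long (x), 60 wide, base 12 thick; origin on the bench under its middle. Two saddles at x = +-36 mm (12 mm thick) carry the handle: notch floors 30 mm above the bench, cheeks to 46, notch 25 mm wide. The gauge lies along x, axis 40 mm above the bench, its middle over the rest's within 4 mm; either end first. 60 mm of handle are free between the saddles.
- mould: Fixed white plaster mould, 110 mm high, 200 wide (y), 205 deep (x), a round hollow in its top. Origin on the bench in the plane of its flat side face (-100..100 mm in y); x points level into the mould, square to the face, z up. In this face sits the brass bush: a plate 84 mm wide, 40 high, 4 mm proud. Two plaster knobs (24 mm diameter, 8 proud) lie 75 mm to either side, at bore height.
- bush_drawn (a point): Drawn place of the bore's mouth, in the outer face of the brass plate, 70 mm above the bench; mould axes (x into the bore). The bush was set by hand: the real bore, 17 mm diameter, 36 mm deep, parallel to x, in the middle of the plate, lies anywhere from -14 to +14 mm along y from here, at this same x and height: find it by feel or sight. Plate and plaster are rigid and fixed.
- sprue_cone: Bystander: loose plaster cone, 52 mm diameter, 36 mm high, origin under its middle.
- wedge: Bystander: loose wooden block 70 x 35 x 22 mm, origin under its middle.
- batten: Bystander: loose wooden batten 45 x 260 x 35 mm (x, y, z), origin under its middle.
- brush: Bystander: loose brush lying flat, origin under its middle.
- plaster_tile: Bystander: loose plaster tile 90 x 90 x 20 mm, origin under its middle.
Mind the look-alikes: they are no part of the job. What is meant by the gauge is not green, and is the smaller of those in its own colour.

How it is judged:
By the outcome, as a careful person would: the job done as asked, in the order asked, and still so for the second after the job is handed in, with the robot touching nothing.
It also fails if it takes over 70 s, if anything falls off the work surface, if the arm or the gripper's body presses on something with over 40 N, if the wrist force passes 120 N, or if a joint passes its speed limit or range.

## Working session

There is one attempt and no reset: what is moved stays moved. The work goes in short steps, Python scripts to look and compute and a tool call to move; the robot and the scene stay as the last step left them, time stands still between calls to the robot, and variables do not carry over. Pictures are saved under pics/ and viewed, on a budget of 15 in all, crops included, one or two more only if the job needs it, and the job is handed in when it is done.

Besides the shell and the picture viewer there is one more tool, called as name(argument=value, ...) on one line, values as JSON. move_arm: Moves the arm, as the interface text tells. Its arguments: {"type":"object","properties":{"motion":{"type":"string"}},"required":["motion"]}

```bash
ls; mkdir -p pics; cat > h.py <<'E'
from bench import *
import numpy as np, cv2
def cam(n):
    o=get_obs(); f=grab_frame(n); K=np.array(f["intrinsics"],float)
    if n=="wrist":
        T=np.eye(4);T[:3,:3]=cv2.Rodrigues(np.array(o["eef_rot"],float))[0];T[:3,3]=o["tool_pos"]
        T=T@np.array(f["tool_from_camera"]);R=T[:3,:3];c=T[:3,3]
    else:
        R=cv2.Rodrigues(np.array(f["rvec"],float))[0].T;c=-R@np.array(f["tvec"],float).ravel()
    return np.array(f["pixels"]),K,R,c
def ray(K,R,u,v): return R@np.linalg.solve(K,[u,v,1.])
def onz(C,u,v,z):
    _,K,R,c=C;d=ray(K,R,u,v);return c+d*(z-c[2])/d[2]
def proj(C,p):
    _,K,R,c=C;q=K@(R.T@(np.asarray(p)-c));return q[:2]/q[2]
E
python3 - <<'E'
from h import *
for n in("scene","side"):
    C=cam(n);cv2.imwrite(f"pics/{n}0.png",C[0]);print(n,C[3],C[2][:,2],C[1][0,0])
C=cam("wrist");cv2.imwrite("pics/w0.png",C[0]);print(C[3],C[2]);o=get_obs();print(o)
E
```

```text
pics
scene [ 1.35986952 -0.23443759  0.68210727] [-0.79250028  0.04234424 -0.60839976] 405.8387353598873
side [0.22694544 0.51419036 0.9532901 ] [ 0.3000532  -0.5969986  -0.74401663] 438.47032543761446
[ 0.33583487 -0.56116855  0.38334406] [[ 0.40946049 -0.87725291 -0.25053831]
 [-0.91232449 -0.39446246 -0.10983348]
 [-0.00247622  0.2735447  -0.9618561 ]]
{'time_s': 0.15, 'joints': array([ 1.12148666,  0.61566335, -0.01258564,  1.42449763,  0.00810305,
        1.10339768, -0.04039619]), 'joint_velocities': array([-0.00136926, -0.0031118 ,  0.00035449, -0.00315483,  0.0003733 ,
       -0.00083134,  0.0004729 ]), 'tau': array([ 5.64580441e-04, -4.59349716e+01,  2.09412603e-01, -1.65941387e+01,
       -6.10945118e-02,  1.81694725e-02,  1.53478513e-04]), 'tool_pos': array([ 0.26646602, -0.59222303,  0.21778026]), 'eef_rot': array([-3.06981362e+00, -6.58887593e-01,  6.86597562e-04]), 'ft_force': array([ 0.35999352, -0.10649298, -0.15490766]), 'ft_torque': array([ 0.05111997, -0.0081687 , -0.04049067]), 'opening': 0.9989651130285655}
```

View pics/scene0.png

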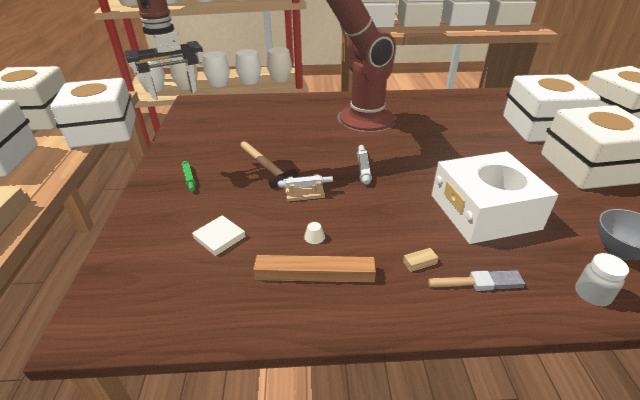

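View pics/side0.png

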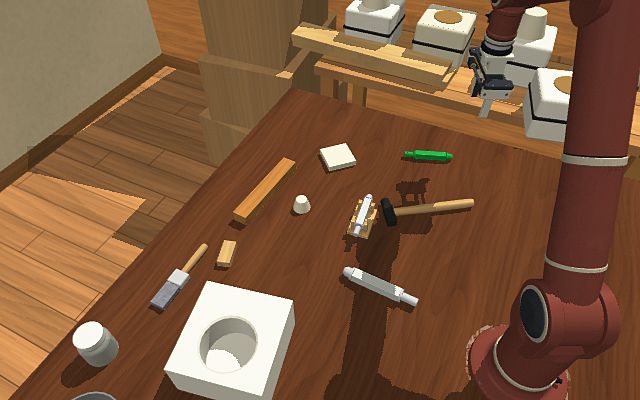

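Candidates for the gauge: silver one in the rest (scene 305,182), a larger silver one on the bench (scene 365,165), and a green one (scene 188,176). By the description, I choose the one in the rest. I'll check it and the bush in one close crop.

```bash
python3 - <<'E'
import cv2,numpy as np
a=cv2.imread("pics/scene0.png");b=cv2.imread("pics/side0.png")
p=cv2.resize(a[155:215,265:345],(400,300),interpolation=2)
q=cv2.resize(a[150:240,425:555],(400,277),interpolation=2)
r=cv2.resize(b[185:245,335:415],(400,300),interpolation=2)
o=np.zeros((600,800,3),np.uint8);o[:300,:400]=p;o[:277,400:]=q;o[300:,:400]=r
cv2.imwrite("pics/c1.png",o)
E
```

```text
(no output)
```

View pics/c1.png

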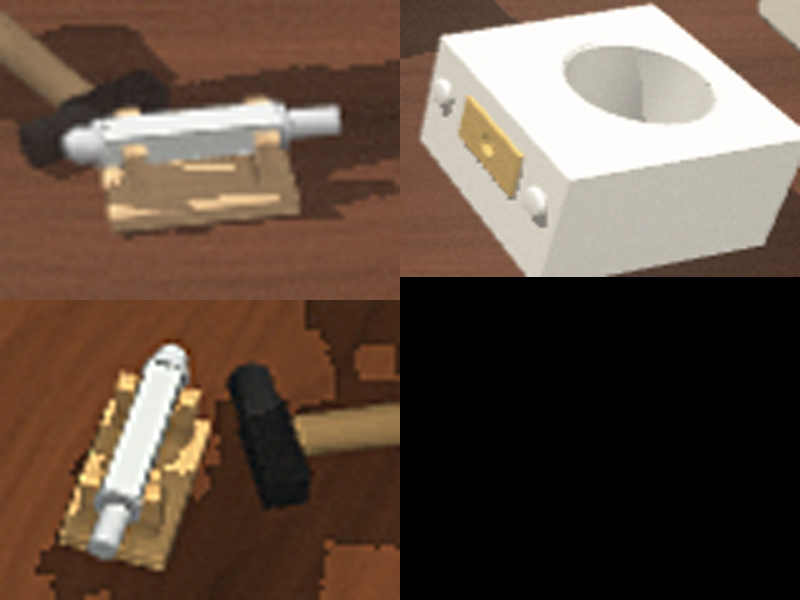

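The crop shows the silver gauge in the rest with the thin long go end to the right (scene 333,179) towards the mould, no-go tip at ~(278,184); the mallet head sits near the no-go end. The brass plate's bore is at scene ~(453,199).

```bash
python3 - <<'E'
from h import *
S=cam("scene");D=cam("side")
print("gauge scene",onz(S,333,179,.04),onz(S,278,184.4,.04))
print("gauge side",onz(D,356,234,.04),onz(D,370,194.6,.04))
s=400/130
f=lambda x,y:(425+(x-400)/s,150+y/s)
P=[onz(S,*f(*p),.11) for p in((442,37),(570,182),(652,4),(799,130))]
print("mould top",P,[np.linalg.norm(P[a]-P[b]) for a,b in((0,1),(0,2),(1,3))])
for p in((205,282),(293,297),(273,383)): print("side",onz(D,*p,.11))
# brass mask
hsv=cv2.cvtColor(S[0],cv2.COLOR_BGR2HSV);m=((hsv[...,0]>14)&(hsv[...,0]<32)&(hsv[...,1]>90)&(hsv[...,2]>120)).astype(np.uint8);m[:,:435]=0;m[:,475:]=0;m[:175]=0;m[225:]=0
ys,xs=np.nonzero(m);print(len(xs),xs.min(),xs.max(),ys.min(),ys.max(),xs.mean(),ys.mean())
# face plane: through P0,P1 vertical, offset 4mm
d=(P[1]-P[0]);d/=np.linalg.norm(d);n=np.array([d[1],-d[0],0]);n=n if n[1]>0 else -n
q=P[0]-.004*n
for nm,(u,v) in dict(mean=(xs.mean(),ys.mean())).items():
    _,K,R,c=S;r=ray(K,R,u,v);X=c+r*(n@(q-c))/(n@r);print(nm,X,"along",d@(X-P[0]),"n",n,np.degrees(np.arctan2(n[1],n[0])))
E
```

```text
gauge scene [ 0.44621586 -0.15858615  0.04      ] [ 0.46276392 -0.30906795  0.04      ]
gauge side [ 0.44437203 -0.16354847  0.04      ] [ 0.46181814 -0.31100834  0.04      ]
mould top [array([0.48544027, 0.11320255, 0.11      ]), array([0.6815974 , 0.15109178, 0.11      ]), array([0.4436565 , 0.31217247, 0.11      ]), array([0.63053583, 0.34744148, 0.11      ])] [np.float64(0.19978291326152103), np.float64(0.20330989212209902), np.float64(0.20288048184011767)]
side [0.6801725  0.15722119 0.11      ]
side [0.48570271 0.10602318 0.11      ]
side [0.43495117 0.28393166 0.11      ]
311 444 464 181 213 454.0257234726688 196.97749196141478
mean [0.58756849 0.12885545 0.07297282] along 0.10324333723573528 n [-0.18965196  0.98185138 -0.        ] 100.93247381672757
```

View pics/w0.png

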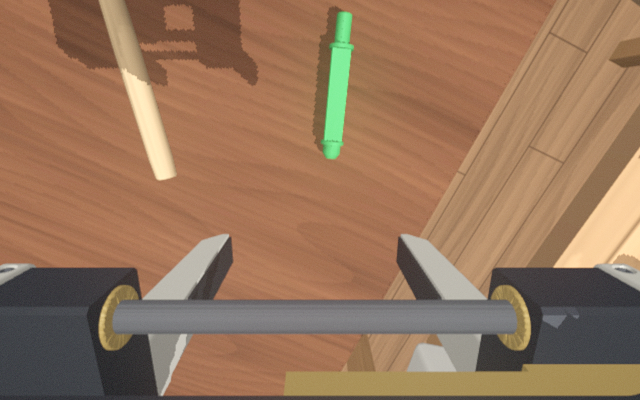

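The wrist view shows only the green gauge and mallet handle. First I'll go to a viewpoint in front of the bush, with the hand turned so that its camera looks at the face.

move_arm(motion="0.5 0.0298 -0.0227 0.0009 0 0 0;0.5 0.0298 -0.0227 0.0009 0 0 0;0.5 0.0298 -0.0227 0.0009 0 0 0;0.5 0.0298 -0.0227 0.0009 0 0 0;0.5 0.0298 -0.0227 0.0009 0 0 0;0.5 0.0298 -0.0227 0.0009 0 0 0;0.5 0.0298 -0.0227 0.0009 0 0 0;0.5 0.0298 -0.0227 0.0009 0 0 0;0.5 0.0298 -0.0227 0.0009 0 0 0;0.5 0.0298 -0.0227 0.0009 0 0 0;0.5 0.0298 -0.0227 0.0009 0 0 0;0.5 0.0298 -0.0227 0.0009 0 0 0;0.5 0.0298 -0.0227 0.0009 0 0 0;0.5 0.0298 -0.0227 0.0009 0 0 0;0.5 0.0298 -0.0227 0.0009 0 0 0;0.5 0.0298 -0.0227 0.0009 0 0 0;0.5 0.0298 -0.0227 0.0009 0 0 0;0.5 0.0298 -0.0227 0.0009 0 0 0;0.5 0.0298 -0.0227 0.0009 0 0 0;0.5 0.0298 -0.0227 0.0009 0 0 0")

```text
time_s: 2.25
tool_pos: [0.6244, 0.0672, 0.2006]
eef_rot: [3.072, 0.659, -0.0]
ft_force: [1.3, 0.5, 0.3]
opening: 0.499
```

move_arm(motion="0.5 0 0 0 0 0 0.147;0.5 0 0 0 0 0 0.147;0.5 0 0 0 0 0 0.147;0.5 0 0 0 0 0 0.147;0.5 0 0 0 0 0 0.147;0.5 0 0 0 0 0 0.147;0.5 0 0 0 0 0 0.147;0.5 0 0 0 0 0 0.147;0.5 0 0 0 0 0 0.147;0.5 0 0 0 0 0 0.147;0.5 0 0 0 0 0 0;0.5 0 0 0 0 0 0")

```text
time_s: 3.45
tool_pos: [0.6238, 0.0661, 0.2005]
eef_rot: [2.723, -1.566, -0.0]
ft_force: [-0.2, -0.2, -0.6]
opening: 0.501
```

```bash
python3 - <<'E'
from h import *
C=cam("wrist");cv2.imwrite("pics/w1.png",C[0]);o=get_obs();print(o["time_s"],o["tool_pos"],o["joints"],o["ft_force"]);print(C[1],C[3])
import pickle;pickle.dump(C,open("w1.pkl","wb"))
R=cv2.Rodrigues(o["eef_rot"])[0];print(R)
E
```

```text
3.5 [0.62386613 0.06596541 0.20061346] [-0.32658703  0.61094086  0.31826506  1.52537126 -0.2099517   1.03916872
 -2.57050649] [ 0.21097835 -0.00883691  0.91033682]
[[319.8928788    0.         314.26447909]
 [  0.         319.8928788  199.9337649 ]
 [  0.           0.           1.        ]] [6.61961501e-01 3.35639618e-04 3.66282992e-01]
[[ 5.02468715e-01 -8.64595378e-01 -1.51563358e-04]
 [-8.64595369e-01 -5.02468734e-01  1.38869082e-04]
 [-1.96221415e-04  6.12636086e-05 -9.99999979e-01]]
```

View pics/w1.png

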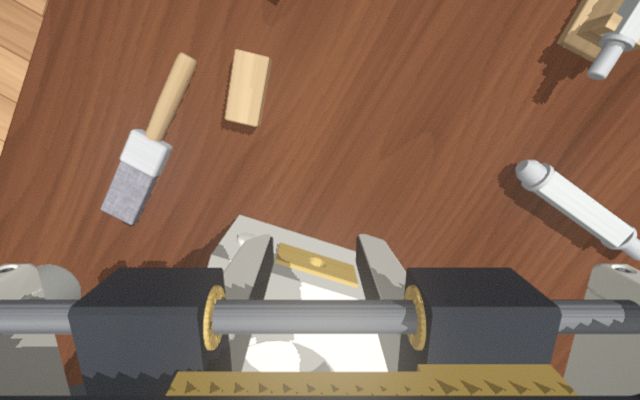

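The wrist view shows the brass plate at about (278–358, 244–286) with the bore near (318,262), and the face's foot running from (240,215) to the right. I'll measure those.

```bash
python3 - <<'E'
from h import *
import pickle;C=pickle.load(open("w1.pkl","rb"));I=C[0]
hsv=cv2.cvtColor(I,cv2.COLOR_BGR2HSV)
m=((hsv[...,1]>80)&(hsv[...,0]>14)&(hsv[...,0]<35)&(hsv[...,2]>90)).astype(np.uint8)
w=np.zeros_like(m);w[235:295,270:365]=1;m&=w
c=max(cv2.findContours(m,0,1)[0],key=cv2.contourArea)
q=cv2.approxPolyDP(cv2.convexHull(c),2.5,True).reshape(-1,2);print(q)
# foot line: brown->white along columns
wood=(hsv[...,1]>90)&(hsv[...,2]<200)
pts=[]
for x in range(246,350,4):
    col=I[200:275,x].astype(int); s=hsv[200:275,x,1].astype(int)
    k=np.argmax((s[:-1]>=70)&(s[1:]<70)); pts.append((x,200+k+.5))
print(pts)
pts=np.array([p for p in pts]);W=np.array([onz(C,x,y,0)[:2] for x,y in pts])
l=cv2.fitLine(W.astype(np.float32),cv2.DIST_HUBER,0,.0005,.01).ravel();print(l)
a=np.degrees(np.arctan2(l[1],l[0]));print("face dir",a, "resid", np.abs((W-l[2:])@np.array([-l[1],l[0]])).round(4))
cr=cv2.resize(I[205:300,235:375],(800,543),interpolation=2);cv2.imwrite("pics/c2.png",cr)
E
```

```text
[[280 243]
 [352 265]
 [357 285]
 [275 262]]
[(246, np.float64(216.5)), (250, np.float64(217.5)), (254, np.float64(218.5)), (258, np.float64(219.5)), (262, np.float64(221.5)), (266, np.float64(222.5)), (270, np.float64(223.5)), (274, np.float64(224.5)), (278, np.float64(226.5)), (282, np.float64(227.5)), (286, np.float64(228.5)), (290, np.float64(229.5)), (294, np.float64(231.5)), (298, np.float64(232.5)), (302, np.float64(233.5)), (306, np.float64(235.5)), (310, np.float64(236.5)), (314, np.float64(237.5)), (318, np.float64(238.5)), (322, np.float64(240.5)), (326, np.float64(241.5)), (330, np.float64(242.5)), (334, np.float64(243.5)), (338, np.float64(245.5)), (342, np.float64(246.5)), (346, np.float64(247.5))]
[0.9799075  0.19945256 0.6000778  0.13552041]
face dir 11.504948 resid [0.0004 0.     0.0003 0.0006 0.0003 0.     0.0003 0.0006 0.0003 0.
 0.0003 0.0006 0.0003 0.     0.0003 0.0006 0.0003 0.     0.0004 0.0006
 0.0003 0.0001 0.0004 0.0006 0.0002 0.0001]
```

View pics/c2.png

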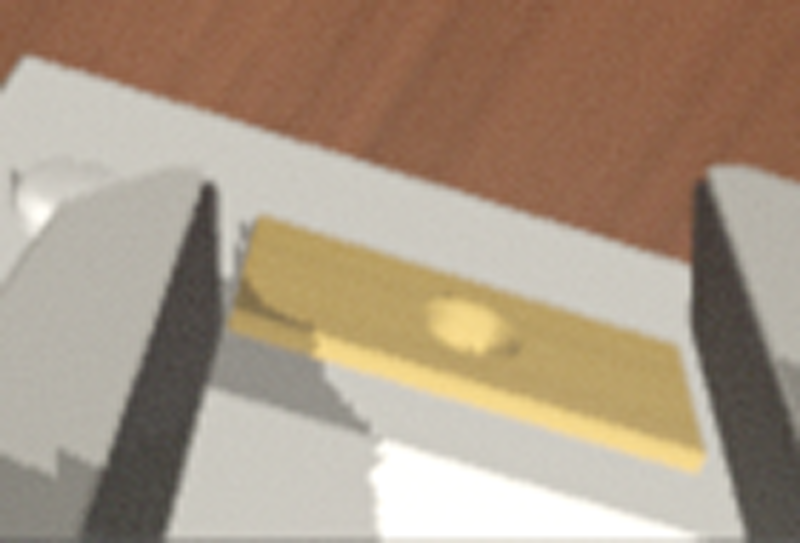

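```bash
python3 - <<'E'
from h import *
import pickle;C=pickle.load(open("w1.pkl","rb"))
_,K,R,c=C
d=np.array([.9799,.1995,0]);n=np.array([-.1995,.9799,0]);q=np.array([.6001,.1355,0])-.004*n
X={}
for nm,(x,y) in dict(bore=(472,325),TL=(260,215),TR=(680,345),BR=(697,453),BL=(232,318)).items():
    u,v=235+x/5.714-.4,205+y/5.714-.4
    r=ray(K,R,u,v);P=c+r*(n@(q-c))/(n@r);X[nm]=P;print(nm,P.round(4),"s",round(d@(P-q),4))
a=X["TR"]-X["TL"];b=X["BR"]-X["BL"];print(np.linalg.norm(a),np.linalg.norm(b),np.degrees(np.arctan2(a[1],a[0])),np.degrees(np.arctan2(b[1],b[0])))
# left end foot corner
print("corner",onz(C,235+27/5.714-.4,205+57/5.714-.4,0))
# rest + gauge tip seen here
print("go tip",onz(C,598,72,.04))
E
```

```text
bore [0.5844 0.1282 0.0704] s -0.0169
TL [0.625  0.1365 0.0521] s 0.0246
TR [0.5434 0.1199 0.0522] s -0.0587
BR [0.5453 0.1203 0.0921] s -0.0567
BL [0.6252 0.1365 0.0943] s 0.0248
0.08326806034449774 0.08157234147478631 -168.49230292218206 -168.49230292218203
corner [0.67855904 0.15206561 0.        ]
go tip [ 0.44538383 -0.16424408  0.04      ]
```

```bash
cat >> h.py <<'E'
def plan(dst,yaw,N,hand,sgn=0,z=None):
    """even world shift + tool-z turn so tool y ends at world angle yaw(deg); prints rows"""
    o=get_obs();R=cv2.Rodrigues(np.array(o["eef_rot"],float))[0]
    y0=np.degrees(np.arctan2(R[1,1],R[0,1]));t=yaw-y0
    if sgn==0: t=(t+180)%360-180
    elif sgn*t<0: t+=360*sgn
    D=(np.array(dst)-o["tool_pos"])/N;th=-np.radians(t)/N;r=[]
    for i in range(N):
        Ri=R@cv2.Rodrigues(np.array([0,0,th*i]))[0];s=Ri.T@D
        r.append(f"{hand} {s[0]:.4f} {s[1]:.4f} {s[2]:.4f} 0 0 {th:.4f}")
    print("turn",t);print(";".join(r))
E
python3 - <<'E'
from h import *
plan([.455,-.2425,.18],6.5,20,.5,1)
E
```

```text
turn 156.3365349539874
0.5 0.0091 0.0150 0.0010 0 0 -0.1364;0.5 0.0070 0.0161 0.0010 0 0 -0.1364;0.5 0.0047 0.0169 0.0010 0 0 -0.1364;0.5 0.0024 0.0174 0.0010 0 0 -0.1364;0.5 -0.0000 0.0176 0.0010 0 0 -0.1364;0.5 -0.0024 0.0174 0.0010 0 0 -0.1364;0.5 -0.0048 0.0169 0.0010 0 0 -0.1364;0.5 -0.0070 0.0161 0.0010 0 0 -0.1364;0.5 -0.0092 0.0150 0.0010 0 0 -0.1364;0.5 -0.0111 0.0136 0.0010 0 0 -0.1364;0.5 -0.0129 0.0120 0.0010 0 0 -0.1364;0.5 -0.0144 0.0101 0.0010 0 0 -0.1364;0.5 -0.0156 0.0081 0.0010 0 0 -0.1364;0.5 -0.0166 0.0059 0.0010 0 0 -0.1364;0.5 -0.0172 0.0036 0.0010 0 0 -0.1364;0.5 -0.0175 0.0012 0.0010 0 0 -0.1364;0.5 -0.0175 -0.0012 0.0010 0 0 -0.1364;0.5 -0.0172 -0.0036 0.0010 0 0 -0.1364;0.5 -0.0166 -0.0059 0.0010 0 0 -0.1364;0.5 -0.0156 -0.0081 0.0010 0 0 -0.1364
```

move_arm(motion="0.5 0.0091 0.0150 0.001 0 0 -0.1364;0.5 0.0070 0.0161 0.001 0 0 -0.1364;0.5 0.0047 0.0169 0.001 0 0 -0.1364;0.5 0.0024 0.0174 0.001 0 0 -0.1364;0.5 0 0.0176 0.001 0 0 -0.1364;0.5 -0.0024 0.0174 0.001 0 0 -0.1364;0.5 -0.0048 0.0169 0.001 0 0 -0.1364;0.5 -0.0070 0.0161 0.001 0 0 -0.1364;0.5 -0.0092 0.0150 0.001 0 0 -0.1364;0.5 -0.0111 0.0136 0.001 0 0 -0.1364;0.5 -0.0129 0.0120 0.001 0 0 -0.1364;0.5 -0.0144 0.0101 0.001 0 0 -0.1364;0.5 -0.0156 0.0081 0.001 0 0 -0.1364;0.5 -0.0166 0.0059 0.001 0 0 -0.1364;0.5 -0.0172 0.0036 0.001 0 0 -0.1364;0.5 -0.0175 0.0012 0.001 0 0 -0.1364;0.5 -0.0175 -0.0012 0.001 0 0 -0.1364;0.5 -0.0172 -0.0036 0.001 0 0 -0.1364;0.5 -0.0166 -0.0059 0.001 0 0 -0.1364;0.5 -0.0156 -0.0081 0.001 0 0 -0.1364")

```text
time_s: 5.5
tool_pos: [0.454, -0.243, 0.1809]
eef_rot: [2.087, 2.347, 0.0]
ft_force: [-0.1, 0.1, -0.5]
opening: 0.501
```

```bash
python3 - <<'E'
from h import *
import pickle
C=cam("wrist");cv2.imwrite("pics/w2.png",C[0]);pickle.dump(C,open("w2.pkl","wb"));o=get_obs();print(o["time_s"],o["tool_pos"],o["joints"]);R=cv2.Rodrigues(o["eef_rot"])[0];print(np.degrees(np.arctan2(R[1,1],R[0,1])),R[:,2])
E
```

```text
5.55 [ 0.45160321 -0.24689152  0.18036401] [ 0.73785654  0.47959362 -0.41225264  1.85285197  0.25072541  0.86087943
  0.31725835]
6.594902878422302 [-0.00220271 -0.00273968 -0.99999382]
```

View pics/w2.png

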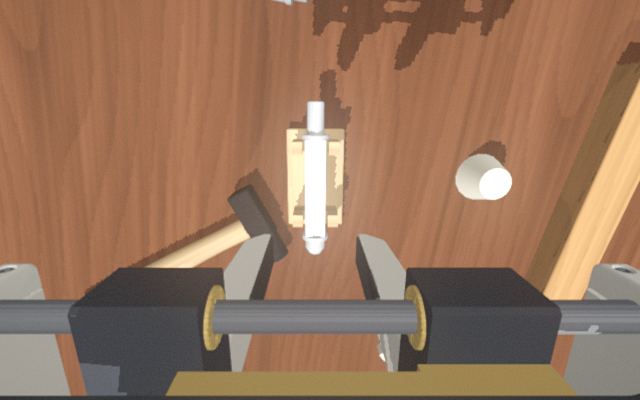

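The gauge lies at column ≈316 between go tip (316,103) and no-go tip (316,254); the mallet head (258,225) is clear of the finger path with partial opening.

```bash
python3 - <<'E'
from h import *
import pickle
C=pickle.load(open("w2.pkl","rb"));I=C[0];hsv=cv2.cvtColor(I,cv2.COLOR_BGR2HSV)
m=((hsv[...,1]<45)&(hsv[...,2]>110)).astype(np.uint8)
w=np.zeros_like(m);w[90:265,285:350]=1;m&=w
n,L,st,ce=cv2.connectedComponentsWithStats(m);k=1+np.argmax(st[1:,4]);print(st[k])
for y in list(range(100,260,6)):
    xs=np.nonzero(L[y]==k)[0]
    if len(xs): print(y,xs.min(),xs.max(),end="; ")
print()
r=lambda y:np.nonzero(L[y]==k)[0]
A=[];
for y in list(range(142,232,4)):
    xs=r(y); 
    if 18<len(xs)<27:A.append(onz(C,(xs.min()+xs.max())/2,y,.05)[:2])
A=np.array(A);l=cv2.fitLine(A.astype(np.float32),2,0,.01,.01).ravel();print(l,np.degrees(np.arctan2(l[1],l[0])))
ys=np.nonzero((L==k).any(1))[0];t=onz(C,316,ys.min()-.5,.048)[:2];b=onz(C,316,ys.max()+.5,.04)[:2]
print(t,b,np.linalg.norm(t-b)); u=(t-b)/np.linalg.norm(t-b);print("origin from tips",(t-.082*u),(b+.068*u))
# rest (wood) extent
E
```

```text
[ 302  101   27  154 3210]
106 307 324; 112 307 324; 118 307 323; 124 307 323; 130 307 323; 136 302 328; 142 304 326; 148 304 326; 154 304 326; 160 304 326; 166 304 325; 172 304 325; 178 304 325; 184 305 325; 190 304 325; 196 304 325; 202 304 325; 208 304 325; 214 305 325; 220 305 325; 226 305 325; 232 303 326; 238 303 327; 244 305 324; 250 308 321; 
[ 0.11597437 -0.9932522   0.45382783 -0.23806664] -83.340164
[ 0.44582263 -0.16003368] [ 0.46395073 -0.31289027] 0.15392778840502946
origin from tips [ 0.45547978 -0.24146303] [ 0.45594236 -0.24536349]
```

move_arm(motion="0.5 0 0 0.012 0 0 0;0.5 0 0 0.018 0 0 0;0.5 0 0 0.02 0 0 0;0.5 0 0 0.02 0 0 0;0.5 0 0 0.01 0 0 0;0.5 0 0 0 0 0 0;0.5 0 0 0 0 0 0")

```text
time_s: 6.25
tool_pos: [0.455, -0.2414, 0.1009]
eef_rot: [2.095, 2.34, 0.001]
ft_force: [1.0, -0.2, -0.6]
opening: 0.5
```

```bash
cat >> h.py <<'E'
def st():
    o=get_obs();R=cv2.Rodrigues(np.array(o["eef_rot"],float))[0]
    print("t",round(o["time_s"],2),"p",o["tool_pos"].round(4),"yaw_y",np.degrees(np.arctan2(R[1,1],R[0,1])).round(2),"z",R[:2,2].round(4),"F",o["ft_force"].round(1),"T",o["ft_torque"].round(2),"tool F",(R.T@o["ft_force"]).round(1),"op",round(o["opening"],3));return o,R
def go(p):
    o,R=st();print("tool shift",(R.T@(np.array(p)-o["tool_pos"])).round(4))
E
python3 -c "
from h import *
go([.4545,-.2433,.021])"
```

```text
t 6.25 p [ 0.455  -0.2414  0.1009] yaw_y 6.33 z [0.0007 0.0002] F [ 1.  -0.2 -0.6] T [-0.03 -0.15 -0.02] tool F [-0.3  0.9  0.6] op 0.5
tool shift [-0.0018 -0.0008  0.0799]
```

move_arm(motion="0.5 -0.0018 -0.0008 0.015 0 0 -0.006;0.5 0 0 0.02 0 0 0;0.5 0 0 0.02 0 0 0;0.5 0 0 0.015 0 0 0;0.5 0 0 0.0095 0 0 0;0.5 0 0 0 0 0 0;0.1 0 0 0 0 0 0;0 0 0 0 0 0 0;0 0 0 0 0 0 0;0 0 0 0 0 0 0;0 0 0 0 0 0 0;0 0 0 0 0 0 0")

```text
time_s: 7.45
tool_pos: [0.4544, -0.2441, 0.0218]
eef_rot: [2.088, 2.345, 0.001]
ft_force: [1.0, -0.2, 4.2]
opening: 0.214
```

```bash
python3 -c "
from h import *
st()"
```

```text
t 7.45 p [ 0.4544 -0.2441  0.0218] yaw_y 6.64 z [ 0.0014 -0.0005] F [ 1.  -0.2  4.2] T [ 0.05 -0.09 -0.03] tool F [-0.3  1.  -4.2] op 0.214
```

move_arm(motion="0 0 0 -0.005 0 0 0;0 0 0 -0.01 0 0 0;0 0 0 -0.012 0 0 0;0 0 0 -0.01 0 0 0;0 0 0 -0.005 0 0 0;0 0 0 0 0 0 0")

```text
time_s: 8.05
tool_pos: [0.4542, -0.2442, 0.0642]
eef_rot: [2.088, 2.345, 0.001]
ft_force: [0.8, 0.1, -3.0]
opening: 0.213
```

```bash
python3 -c "
from h import *
st();plan([.6033,.0351,.0518],11.5,12,0)"
```

```text
t 8.05 p [ 0.4542 -0.2442  0.0642] yaw_y 6.63 z [ 0.0018 -0.0008] F [ 0.8  0.1 -3. ] T [-0.05 -0.08 -0.03] tool F [0.  0.8 3. ] op 0.213
turn 4.865501365292886
0 0.0217 0.0150 0.0010 0 0 -0.0071;0 0.0216 0.0152 0.0010 0 0 -0.0071;0 0.0215 0.0153 0.0010 0 0 -0.0071;0 0.0214 0.0155 0.0010 0 0 -0.0071;0 0.0213 0.0156 0.0010 0 0 -0.0071;0 0.0211 0.0158 0.0010 0 0 -0.0071;0 0.0210 0.0159 0.0010 0 0 -0.0071;0 0.0209 0.0161 0.0010 0 0 -0.0071;0 0.0208 0.0162 0.0010 0 0 -0.0071;0 0.0207 0.0164 0.0010 0 0 -0.0071;0 0.0206 0.0165 0.0010 0 0 -0.0071;0 0.0204 0.0167 0.0010 0 0 -0.0071
```

move_arm(motion="0 0.0217 0.0150 0.001 0 0 -0.0071;0 0.0216 0.0152 0.001 0 0 -0.0071;0 0.0215 0.0153 0.001 0 0 -0.0071;0 0.0214 0.0155 0.001 0 0 -0.0071;0 0.0213 0.0156 0.001 0 0 -0.0071;0 0.0211 0.0158 0.001 0 0 -0.0071;0 0.0210 0.0159 0.001 0 0 -0.0071;0 0.0209 0.0161 0.001 0 0 -0.0071;0 0.0208 0.0162 0.001 0 0 -0.0071;0 0.0207 0.0164 0.001 0 0 -0.0071;0 0.0206 0.0165 0.001 0 0 -0.0071;0 0.0103 0.0084 0.0005 0 0 -0.0036;0 0.0101 0.0083 0.0005 0 0 -0.0035;0 0 0 0 0 0 0;0 0 0 0 0 0 0;0 0 0 0 0 0 0")

```text
time_s: 9.65
tool_pos: [0.602, 0.0334, 0.051]
eef_rot: [1.99, 2.431, -0.003]
ft_force: [0.5, 0.0, -2.1]
opening: 0.211
```

```bash
python3 - <<'E'
from h import *
go([.6033,.0351,.0518])
import pickle
C=cam("wrist");S=cam("scene");pickle.dump((C,S),open("w3.pkl","wb"))
q=proj(S,[.5844,.1282,.07]);u,v=map(int,q)
a=cv2.resize(S[0][v-35:v+25,u-75:u+35],(800,436),interpolation=2);print(u,v)
cv2.imwrite("pics/c3.png",a)
E
```

```text
t 9.65 p [0.602  0.0334 0.051 ] yaw_y 11.4 z [-0.0011 -0.0017] F [ 0.5  0.  -2.1] T [-0.08 -0.1  -0.02] tool F [-0.1  0.5  2.1] op 0.211
tool shift [ 0.0014  0.0016 -0.0008]
453 197
```

View pics/c3.png

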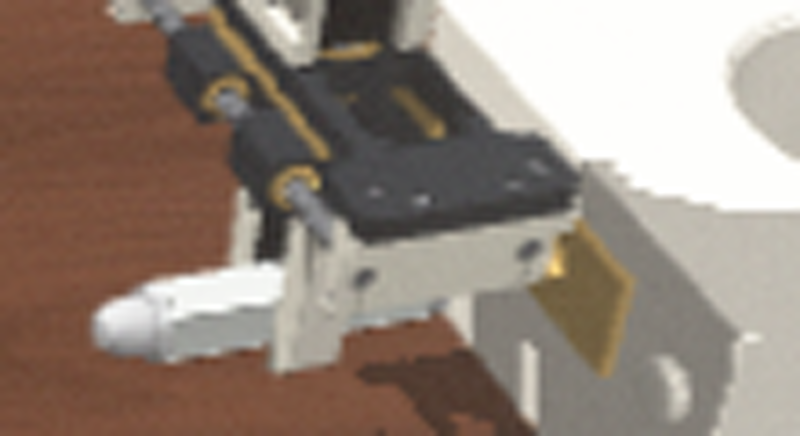

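Scene crop: gauge held level with the bush, but the hand hides the bore. The wrist camera looks down on tip and plate edge, so I'll use that.

```bash
python3 - <<'E'
from h import *
import pickle
C,S=pickle.load(open("w3.pkl","rb"))
cv2.imwrite("pics/c4.png",cv2.resize(C[0][0:260,180:460],(640,594),interpolation=2))
print(proj(C,[.5844,.1282,.07]),proj(C,[.6003,.051,.07]))
E
```

```text
[317.92916592  59.62448329] [318.24373163 233.16516834]
```

View pics/c4.png

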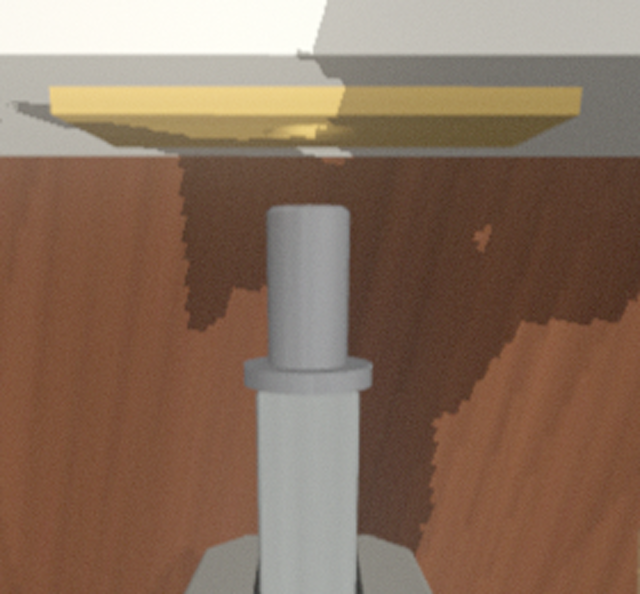

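```bash
python3 - <<'E'
from h import *
import pickle
C,S=pickle.load(open("w3.pkl","rb"));I=C[0]
k=280/640
# row-wise edges: plate outer top edge, plug, handle
hsv=cv2.cvtColor(I,cv2.COLOR_BGR2HSV);br=(hsv[...,1]>80)&(hsv[...,0]>14)&(hsv[...,0]<35)
for y in (42,44,46,48,50,53,56,60): 
    xs=np.nonzero(br[y,190:445])[0]+190;print(y,xs.min(),xs.max(),(xs.min()+xs.max())/2)
for x in (205,230,260,300,340,380,410,430):
    ys=np.nonzero(br[25:70,x])[0]+25;print("col",x,ys.min(),ys.max(),end=" ")
g=cv2.cvtColor(I,6).astype(int)
for y in (100,120,140,150,165,185,220):
    gr=hsv[y,:,1]<60;xs=[x for x in range(285,350) if gr[x]];print("\nplug",y,xs[0],xs[-1],(xs[0]+xs[-1])/2,end="")
print()
_,K,R,c=C
o=get_obs();Rt=cv2.Rodrigues(o["eef_rot"])[0];p=o["tool_pos"]
tl=lambda P:(Rt.T@(P-p)).round(4)
for nm,u,v,z in (("plateTL",202.,50.5,.09),("plateTR",434.5,50.5,.09),("bore",314.7,57.5,.07),("plug base",314.7,157,.07),("plug tip",314.7,91,.07),("plug far tip top",314.7,90,.077),("handle",314.7,200,.08)):
    print(nm,tl(onz(C,u,v,z)))
E
```

```text
42 202 433 317.5
44 202 433 317.5
46 202 433 317.5
48 202 433 317.5
50 203 432 317.5
53 209 425 317.0
56 218 419 318.5
60 225 410 317.5
col 205 38 50 col 230 38 63 col 260 38 63 col 300 38 63 col 340 38 63 col 380 38 63 col 410 38 60 col 430 38 50 
plug 100 296 332 314.0
plug 120 297 332 314.5
plug 140 297 332 314.5
plug 150 297 331 314.0
plug 165 287 342 314.5
plug 185 292 336 314.0
plug 220 293 336 314.5
plateTL [ 0.0964 -0.0412 -0.0389]
plateTR [ 0.0963  0.0433 -0.0389]
bore [ 0.0968 -0.0002 -0.0189]
plug base [ 0.0547 -0.0002 -0.0189]
plug tip [ 0.0834 -0.0002 -0.0189]
plug far tip top [ 0.0834 -0.0002 -0.0259]
handle [ 0.037  -0.0003 -0.0288]
```

Tip and plate agree: the gauge axis is at tool y −0.2 mm, and the plate middle is +1.0 to +1.6 mm. The tip is 13 mm short and yaw is square. I'll correct and approach gently.

move_arm(motion="0 0.003 0.0014 -0.0008 0 0 -0.002;0 0.004 0 0 0 0 0;0 0.003 0 0 0 0 0;0 0.001 0 0 0 0 0;0 0 0 0 0 0 0;0 0 0 0 0 0 0")

```text
time_s: 10.35
tool_pos: [0.6017, 0.0466, 0.0519]
eef_rot: [1.984, 2.435, -0.0]
ft_force: [0.4, -0.4, -1.8]
opening: 0.211
```

```bash
python3 -c "
from h import *
o,R=st();n=np.array([-.1994,.9799,0]);d=np.array([.9799,.1994,0]);B=np.array([.5844,.1282,.07]);e=o['tool_pos']-B;print('along',n@e,'lat',d@e)"
```

```text
t 10.35 p [0.6017 0.0466 0.0519] yaw_y 11.65 z [-0.0001 -0.0002] F [ 0.4 -0.4 -1.8] T [-0.06 -0.11  0.02] tool F [-0.5  0.4  1.8] op 0.211
along -0.08345338861882168 lat 0.0006846717888515985
```

```bash
cat > meas.py <<'E'
from h import *
C=cam("wrist");I=C[0];hsv=cv2.cvtColor(I,cv2.COLOR_BGR2HSV)
br=(hsv[...,1]>80)&(hsv[...,0]>14)&(hsv[...,0]<35)
o,Rt=st();p=o["tool_pos"];tl=lambda u,v,z:(Rt.T@(onz(C,u,v,z)-p)).round(4)
w=br[20:200,190:450].sum(1);rows=np.nonzero(w>200)[0]+20;print("rows",rows)
y=rows[-2];xs=np.nonzero(br[y,180:455])[0]+180;print("plate",xs.min(),xs.max(),tl(xs.min()-.5,y,.09),tl(xs.max()+.5,y,.09))
for y in (100,120,140,150,165,185,220):
    xs=np.nonzero(hsv[y,285:350,1]<60)[0]+285;print("plug",y,xs.min(),xs.max(),tl((xs.min()+xs.max())/2,y,.07)[1])
for x in (215,420):
    ys=np.nonzero(br[20:200,x])[0]+20;print("col",x,ys.min(),ys.max())
E
python3 meas.py
```

```text
t 10.4 p [0.6018 0.0464 0.052 ] yaw_y 11.64 z [-0.     -0.0002] F [-0.3 -0.3 -1.8] T [-0.05 -0.08 -0.01] tool F [-0.2 -0.4  1.8] op 0.216
rows [77 78 79 80 81 82 83 84 85 86 87 88]
plate 206 423 [ 0.0844 -0.0412 -0.0381] [ 0.0843  0.041  -0.0381]
plug 100 296 332 -0.0003
plug 120 297 332 -0.0
plug 140 297 332 -0.0
plug 150 298 331 -0.0
plug 165 287 342 -0.0001
plug 185 292 336 -0.0003
plug 220 293 336 -0.0001
col 215 76 89
col 420 77 88
```

Laterally aligned to within ~0.2 mm. I'll enter slowly.

move_arm(motion="0 0.001 0 0 0 0 0;0 0.001 0 0 0 0 0;0 0.001 0 0 0 0 0;0 0.001 0 0 0 0 0;0 0.001 0 0 0 0 0;0 0 0 0 0 0 0")

```text
time_s: 11.0
tool_pos: [0.6007, 0.0518, 0.052]
eef_rot: [-1.984, -2.436, -0.0]
ft_force: [-0.1, -1.0, -3.8]
opening: 0.218
```

```bash
cat > al.py <<'E'
from h import *
o,R=st();n=np.array([-.1994,.9799,0]);d=np.array([.9799,.1994,0]);B=np.array([.5844,.1282,.07]);e=o['tool_pos']-B;print('along',n@e,'lat',d@e,"Fn",n@o["ft_force"],"Fd",d@o["ft_force"])
E
python3 al.py
```

```text
t 11.0 p [0.6007 0.0518 0.052 ] yaw_y 11.67 z [0.     0.0002] F [-0.1 -1.  -3.8] T [-0.05 -0.1   0.04] tool F [-1.  -0.3  3.8] op 0.218
along -0.0780972048160198 lat 0.00076257455998534 Fn -0.9561922720083116 Fd -0.2567602603414463
```

move_arm(motion="0 0.0015 0 0 0 0 0;0 0.002 0 0 0 0 0;0 0.002 0 0 0 0 0;0 0.002 0 0 0 0 0;0 0.002 0 0 0 0 0;0 0.002 0 0 0 0 0;0 0.002 0 0 0 0 0;0 0 0 0 0 0 0")

```text
time_s: 11.8
tool_pos: [0.5979, 0.0653, 0.052]
eef_rot: [-1.984, -2.436, -0.0]
ft_force: [-0.2, 0.3, -3.2]
opening: 0.209
```

```bash
python3 al.py
```

```text
t 11.8 p [0.5979 0.0653 0.052 ] yaw_y 11.68 z [-0.      0.0004] F [-0.2  0.3 -3.2] T [-0.01 -0.11  0.04] tool F [ 0.3 -0.1  3.2] op 0.209
along -0.06431391396699598 lat 0.0007235890314857029 Fn 0.3187513638664627 Fd -0.11121647587243969
```

Sliding freely. Next to ~2 mm short, then finger-light.

move_arm(motion="0 0.0015 0 0 0 0 0;0 0.002 0 0 0 0 0;0 0.002 0 0 0 0 0;0 0.002 0 0 0 0 0;0 0.001 0 0 0 0 0;0 0.0005 0 0 0 0 0;0 0.0005 0 0 0 0 0;0 0 0 0 0 0 0")

```text
time_s: 12.6
tool_pos: [0.5961, 0.0741, 0.052]
eef_rot: [-1.985, -2.435, -0.0]
ft_force: [-0.3, -0.4, -2.4]
opening: 0.211
```

```bash
python3 al.py
```

```text
t 12.6 p [0.5961 0.0741 0.052 ] yaw_y 11.65 z [-0.      0.0001] F [-0.3 -0.4 -2.4] T [-0.02 -0.12  0.02] tool F [-0.3 -0.3  2.4] op 0.211
along -0.05536178584404677 lat 0.0006713684072066034 Fn -0.3029447088428936 Fd -0.34120416579070834
```

move_arm(motion="0 0.0005 0 0 0 0 0;0 0.0005 0 0 0 0 0;0 0.0005 0 0 0 0 0;0 0.0005 0 0 0 0 0;0 0 0 0 0 0 0")

```text
time_s: 13.1
tool_pos: [0.5957, 0.076, 0.052]
eef_rot: [1.985, 2.435, -0.0]
ft_force: [-0.2, 0.8, -2.8]
opening: 0.208
```

```bash
python3 al.py
```

```text
t 13.1 p [0.5957 0.076  0.052 ] yaw_y 11.64 z [-0.     -0.0001] F [-0.2  0.8 -2.8] T [-0.04 -0.09  0.03] tool F [ 0.8 -0.1  2.8] op 0.208
along -0.05344801507700991 lat 0.0006417143228619816 Fn 0.7888203395979967 Fd -0.0880008010762266
```

move_arm(motion="0 0.0005 0 0 0 0 0;0 0.0005 0 0 0 0 0;0 0 0 0 0 0 0")

```text
time_s: 13.4
tool_pos: [0.5956, 0.076, 0.052]
eef_rot: [1.985, 2.434, -0.001]
ft_force: [0.1, -2.3, -2.5]
opening: 0.215
```

```bash
python3 al.py
```

```text
t 13.4 p [0.5956 0.076  0.052 ] yaw_y 11.61 z [ 0.0001 -0.0012] F [ 0.1 -2.3 -2.5] T [-0.47 -0.14 -0.04] tool F [-2.2 -0.4  2.6] op 0.215
along -0.05338715722936117 lat 0.0006151354840297565 Fn -2.245998150074147 Fd -0.3689441837841488
```

move_arm(motion="0 0.0005 0 0 0 0 0;0 0.0005 0 0 0 0 0;0 0 0 0 0 0 0;0 0 0 0 0 0 0")

```text
time_s: 13.8
tool_pos: [0.5956, 0.076, 0.052]
eef_rot: [1.985, 2.433, -0.003]
ft_force: [0.4, -4.2, -1.0]
opening: 0.211
```

```bash
python3 al.py; python3 - <<'E'
from h import *
C=cam("wrist");cv2.imwrite("pics/c5.png",cv2.resize(C[0][60:260,200:440],(600,500),interpolation=2))
E
```

```text
t 13.8 p [0.5956 0.076  0.052 ] yaw_y 11.56 z [ 0.0002 -0.0024] F [ 0.4 -4.2 -1. ] T [-1.03 -0.25  0.01] tool F [-4.2 -0.4  1. ] op 0.211
along -0.05341502032575959 lat 0.0005511640158426588 Fn -4.170759476200006 Fd -0.40423369644931373
```

View pics/c5.png

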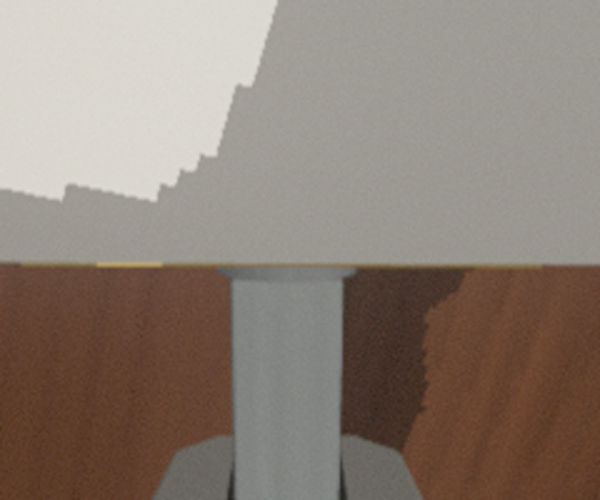

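The go end is home: the collar is at the brass with no gap, the advance stopped, and the push is about 4 N. Drawing out.

move_arm(motion="0 -0.002 0 0 0 0 0;0 -0.002 0 0 0 0 0;0 -0.003 0 0 0 0 0;0 -0.004 0 0 0 0 0;0 -0.004 0 0 0 0 0;0 -0.004 0 0 0 0 0;0 -0.004 0 0 0 0 0;0 -0.004 0 0 0 0 0;0 -0.004 0 0 0 0 0;0 -0.005 0 0 0 0 0;0 -0.007 0 0 0 0 0;0 -0.01 0 0 0 0 0;0 -0.01 0 0 0 0 0;0 0 0 0 0 0 0;0 0 0 0 0 0 0")

```text
time_s: 15.35
tool_pos: [0.608, 0.0157, 0.0519]
eef_rot: [-1.986, -2.434, -0.0]
ft_force: [-0.0, 0.7, -3.2]
opening: 0.212
```

```bash
python3 al.py; python3 -c "
from h import *
plan([.4544,-.2441,.064],6.64,11,0)"
```

```text
t 15.35 p [0.608  0.0157 0.0519] yaw_y 11.58 z [-0.0001  0.0002] F [-0.   0.7 -3.2] T [-0.   -0.11  0.02] tool F [0.6 0.1 3.2] op 0.212
along -0.11492600285608565 lat 0.0007311525080020488 Fn 0.6465705916229422 Fd 0.11421829491910844
turn -4.936727049665137
0 -0.0203 -0.0184 -0.0011 0 0 0.0078;0 -0.0205 -0.0183 -0.0011 0 0 0.0078;0 -0.0206 -0.0181 -0.0011 0 0 0.0078;0 -0.0208 -0.0179 -0.0011 0 0 0.0078;0 -0.0209 -0.0178 -0.0011 0 0 0.0078;0 -0.0210 -0.0176 -0.0011 0 0 0.0078;0 -0.0212 -0.0174 -0.0011 0 0 0.0078;0 -0.0213 -0.0173 -0.0011 0 0 0.0078;0 -0.0215 -0.0171 -0.0011 0 0 0.0078;0 -0.0216 -0.0169 -0.0011 0 0 0.0078;0 -0.0217 -0.0168 -0.0011 0 0 0.0078
```

move_arm(motion="0 -0.0203 -0.0184 -0.0011 0 0 0.0078;0 -0.0205 -0.0183 -0.0011 0 0 0.0078;0 -0.0206 -0.0181 -0.0011 0 0 0.0078;0 -0.0208 -0.0179 -0.0011 0 0 0.0078;0 -0.0209 -0.0178 -0.0011 0 0 0.0078;0 -0.0210 -0.0176 -0.0011 0 0 0.0078;0 -0.0212 -0.0174 -0.0011 0 0 0.0078;0 -0.0213 -0.0173 -0.0011 0 0 0.0078;0 -0.0215 -0.0171 -0.0011 0 0 0.0078;0 -0.0108 -0.0085 -0.0006 0 0 0.0039;0 -0.0108 -0.0084 -0.0005 0 0 0.0039;0 -0.0109 -0.0084 -0.0006 0 0 0.0039;0 -0.0108 -0.0084 -0.0005 0 0 0.0039;0 0 0 0 0 0 0;0 0 0 0 0 0 0;0 0 0 0 0 0 0")

```text
time_s: 16.95
tool_pos: [0.4554, -0.2426, 0.0641]
eef_rot: [2.085, 2.35, 0.002]
ft_force: [0.6, 0.0, -3.3]
opening: 0.211
```

```bash
python3 -c "
from h import *
go([.4544,-.2441,.0218])"
```

```text
t 16.95 p [ 0.4554 -0.2426  0.0641] yaw_y 6.82 z [0.0008 0.0009] F [ 0.6  0.  -3.3] T [-0.05 -0.16  0.05] tool F [-0.1  0.6  3.3] op 0.211
tool shift [-0.0014 -0.0013  0.0423]
```

move_arm(motion="0 -0.0007 -0.001 0.006 0 0 0.002;0 0 0 0.01 0 0 0;0 0 0 0.01 0 0 0;0 0 0 0.008 0 0 0;0 0 0 0.004 0 0 0;0 0 0 0.002 0 0 0;0 0 0 0.001 0 0 0;0 0 0 0 0 0 0")

```text
time_s: 17.75
tool_pos: [0.4539, -0.2445, 0.0231]
eef_rot: [2.089, 2.346, 0.0]
ft_force: [-0.1, 0.7, -3.0]
opening: 0.212
```

```bash
python3 -c "
from h import *
go([.4544,-.2441,.0218])"
```

```text
t 17.75 p [ 0.4539 -0.2445  0.0231] yaw_y 6.62 z [ 0.0003 -0.    ] F [-0.1  0.7 -3. ] T [-0.   -0.05  0.  ] tool F [ 0.7 -0.   3. ] op 0.212
tool shift [0.0004 0.0005 0.0013]
```

move_arm(motion="0 0 0.0003 0.0008 0 0 0;0 0 0 0.0007 0 0 0;0.1 0 0 0.0002 0 0 0;0.4 0 0 0 0 0 0;0.5 0 0 0 0 0 0;0.5 0 0 0 0 0 0;0.5 0 0 -0.01 0 0 0;0.5 0 0 -0.02 0 0 0;0.5 0 0 -0.02 0 0 0;0.5 0 0 -0.02 0 0 0;0.5 0 0 -0.01 0 0 0")

```text
time_s: 18.85
tool_pos: [0.4551, -0.2448, 0.1036]
eef_rot: [2.088, 2.343, 0.002]
ft_force: [0.1, -0.7, 0.3]
opening: 0.5
```

```bash
python3 -c "
from h import *
o,R=st();print(o['joints'][6])"
```

```text
t 18.85 p [ 0.4551 -0.2448  0.1036] yaw_y 6.61 z [ 0.0031 -0.0014] F [ 0.1 -0.7  0.3] T [-0.01 -0.12  0.03] tool F [-0.7  0.1 -0.3] op 0.5
0.24715327982987226
```

move_arm(motion="0.5 0 0 0 0 0 0.149;0.5 0 0 0 0 0 0.149;0.5 0 0 0 0 0 0.149;0.5 0 0 0 0 0 0.149;0.5 0 0 0 0 0 0.149;0.5 0 0 0 0 0 0.149;0.5 0 0 0 0 0 0.149;0.5 0 0 0 0 0 0.149;0.5 0 0 0 0 0 0.149;0.5 0 0 0 0 0 0.149;0.5 0 0 0 0 0 0.149;0.5 0 0 0 0 0 0.149;0.5 0 0 0 0 0 0.149;0.5 0 0 0 0 0 0.149;0.5 0 0 0 0 0 0.149;0.5 0 0 0 0 0 0.149;0.5 0 0 0 0 0 0.149;0.5 0 0 0 0 0 0.149;0.5 0 0 0 0 0 0.149;0.5 0 0 0 0 0 0.149")

```text
time_s: 20.85
tool_pos: [0.4542, -0.244, 0.1014]
eef_rot: [-2.501, 1.9, 0.001]
ft_force: [0.3, 0.6, -0.4]
opening: 0.497
```

move_arm(motion="0.5 0 0 0 0 0 0.1;0.5 0 0 0 0 0 0.0606;0.5 0 0 0 0 0 0;0.5 0 0 0 0 0 0;0.5 0 0 0 0 0 0")

```text
time_s: 21.35
tool_pos: [0.4541, -0.2443, 0.1014]
eef_rot: [-2.348, 2.087, 0.0]
ft_force: [-0.3, -0.4, -0.2]
opening: 0.501
```

```bash
python3 - <<'E'
from h import *
go([.4544,-.2441,.0216])
C=cam("wrist");I=C[0];hsv=cv2.cvtColor(I,cv2.COLOR_BGR2HSV)
cv2.imwrite("pics/w6.png",I)
m=((hsv[...,1]<45)&(hsv[...,2]>110))
for y in range(100,262,12):
    xs=np.nonzero(m[y,280:355])[0]+280
    if len(xs): print(y,xs.min(),xs.max(),onz(C,(xs.min()+xs.max())/2,y,.05)[:2].round(4))
print(get_obs()["joints"])
E
```

```text
t 21.35 p [ 0.4541 -0.2443  0.1014] yaw_y -173.27 z [0.0002 0.0004] F [-0.3 -0.4 -0.2] T [ 0.12 -0.07  0.01] tool F [0.4 0.3 0.2] op 0.501
tool shift [-0.0002 -0.0003  0.0798]
124 306 323 [ 0.4617 -0.3102]
136 301 328 [ 0.4608 -0.3024]
148 297 332 [ 0.4598 -0.2945]
160 300 329 [ 0.4589 -0.2865]
172 300 329 [ 0.4579 -0.2782]
184 300 328 [ 0.4573 -0.2698]
196 300 328 [ 0.4563 -0.2612]
208 300 328 [ 0.4553 -0.2524]
220 300 328 [ 0.4542 -0.2434]
232 301 327 [ 0.4531 -0.2342]
244 300 327 [ 0.4524 -0.2248]
256 301 327 [ 0.4509 -0.2153]
[ 0.09431227  0.62412656  0.5494054   1.95351765 -0.49463803  0.69936321
 -2.07752079]
```

The gauge lies where it was. Regrasping with the hand reversed.

move_arm(motion="0.5 0 0 0.015 0 0 0.001;0.5 0 0 0.02 0 0 0;0.5 0 0 0.02 0 0 0;0.5 0 0 0.016 0 0 0;0.5 0 0 0.0085 0 0 0;0.5 0 0 0 0 0 0;0.1 0 0 0 0 0 0;0 0 0 0 0 0 0;0 0 0 0 0 0 0;0 0 0 0 0 0 0;0 0 0 0 0 0 0;0 0 0 0 0 0 0")

```text
time_s: 22.6
tool_pos: [0.4544, -0.2446, 0.0224]
eef_rot: [-2.346, 2.089, -0.001]
ft_force: [0.2, -0.4, 4.7]
opening: 0.212
```

```bash
python3 -c "
from h import *
st()"
```

```text
t 22.6 p [ 0.4544 -0.2446  0.0224] yaw_y -173.38 z [ 0.0009 -0.0001] F [ 0.2 -0.4  4.7] T [0.2  0.09 0.03] tool F [ 0.4 -0.1 -4.7] op 0.212
```

move_arm(motion="0 0 0 -0.005 0 0 0;0 0 0 -0.012 0 0 0;0 0 0 -0.018 0 0 0;0 0 0 -0.02 0 0 0;0 0 0 -0.013 0 0 0")

```text
time_s: 23.1
tool_pos: [0.4543, -0.2447, 0.0914]
eef_rot: [-2.346, 2.09, -0.002]
ft_force: [0.1, -0.4, -2.7]
opening: 0.212
```

```bash
python3 -c "
from h import *
st();plan([.610,.0058,.0524],11.6,24,0,1)"
```

```text
t 23.1 p [ 0.4543 -0.2447  0.0914] yaw_y -173.39 z [ 0.0009 -0.0007] F [ 0.1 -0.4 -2.7] T [ 0.09 -0.07  0.01] tool F [ 0.4 -0.   2.7] op 0.212
turn 184.991450404033
0 -0.0096 -0.0076 0.0016 0 0 -0.1345;0 -0.0085 -0.0089 0.0016 0 0 -0.1345;0 -0.0072 -0.0099 0.0016 0 0 -0.1345;0 -0.0058 -0.0108 0.0016 0 0 -0.1345;0 -0.0043 -0.0115 0.0016 0 0 -0.1345;0 -0.0028 -0.0120 0.0016 0 0 -0.1345;0 -0.0011 -0.0122 0.0016 0 0 -0.1345;0 0.0005 -0.0123 0.0016 0 0 -0.1345;0 0.0022 -0.0121 0.0016 0 0 -0.1345;0 0.0038 -0.0117 0.0016 0 0 -0.1345;0 0.0053 -0.0111 0.0016 0 0 -0.1345;0 0.0067 -0.0103 0.0016 0 0 -0.1345;0 0.0081 -0.0093 0.0016 0 0 -0.1345;0 0.0092 -0.0081 0.0016 0 0 -0.1345;0 0.0102 -0.0068 0.0016 0 0 -0.1345;0 0.0111 -0.0054 0.0016 0 0 -0.1345;0 0.0117 -0.0038 0.0016 0 0 -0.1345;0 0.0121 -0.0022 0.0016 0 0 -0.1345;0 0.0123 -0.0006 0.0016 0 0 -0.1345;0 0.0122 0.0011 0.0016 0 0 -0.1345;0 0.0120 0.0027 0.0016 0 0 -0.1345;0 0.0115 0.0043 0.0016 0 0 -0.1345;0 0.0108 0.0058 0.0016 0 0 -0.1345;0 0.0100 0.0072 0.0016 0 0 -0.1345
```

move_arm(motion="0 -0.0096 -0.0076 0.0016 0 0 -0.1345;0 -0.0085 -0.0089 0.0016 0 0 -0.1345;0 -0.0072 -0.0099 0.0016 0 0 -0.1345;0 -0.0058 -0.0108 0.0016 0 0 -0.1345;0 -0.0043 -0.0115 0.0016 0 0 -0.1345;0 -0.0028 -0.0120 0.0016 0 0 -0.1345;0 -0.0011 -0.0122 0.0016 0 0 -0.1345;0 0.0005 -0.0123 0.0016 0 0 -0.1345;0 0.0022 -0.0121 0.0016 0 0 -0.1345;0 0.0038 -0.0117 0.0016 0 0 -0.1345;0 0.0053 -0.0111 0.0016 0 0 -0.1345;0 0.0067 -0.0103 0.0016 0 0 -0.1345;0 0.0081 -0.0093 0.0016 0 0 -0.1345;0 0.0092 -0.0081 0.0016 0 0 -0.1345;0 0.0102 -0.0068 0.0016 0 0 -0.1345;0 0.0111 -0.0054 0.0016 0 0 -0.1345;0 0.0117 -0.0038 0.0016 0 0 -0.1345;0 0.0121 -0.0022 0.0016 0 0 -0.1345;0 0.0123 -0.0006 0.0016 0 0 -0.1345;0 0.0122 0.0011 0.0016 0 0 -0.1345")

```text
time_s: 25.1
tool_pos: [0.5837, -0.0362, 0.0577]
eef_rot: [2.557, 1.824, -0.003]
ft_force: [-0.3, 0.0, -2.0]
opening: 0.211
```

move_arm(motion="0 0.0120 0.0027 0.0016 0 0 -0.1345;0 0.0115 0.0043 0.0016 0 0 -0.1345;0 0.0108 0.0058 0.0016 0 0 -0.1345;0 0.0100 0.0072 0.0016 0 0 -0.1345;0 0 0 0 0 0 0;0 0 0 0 0 0 0;0 0 0 0 0 0 0")

```text
time_s: 25.8
tool_pos: [0.6095, 0.0043, 0.0514]
eef_rot: [1.99, 2.431, -0.003]
ft_force: [0.6, -1.0, -2.4]
opening: 0.21
```

```bash
python3 al.py; python3 -c "
from h import *
go([.6040,.0352,.0524])"
```

```text
t 25.8 p [0.6095 0.0043 0.0514] yaw_y 11.38 z [-0.001  -0.0018] F [ 0.6 -1.  -2.4] T [-0.06 -0.1   0.  ] tool F [-1.1  0.4  2.4] op 0.21
along -0.12641995150761598 lat -0.00013140703606177268 Fn -1.1194606448009492 Fd 0.4004265141624338
t 25.8 p [0.6095 0.0043 0.0514] yaw_y 11.38 z [-0.001  -0.0018] F [ 0.6 -1.  -2.4] T [-0.06 -0.1   0.  ] tool F [-1.1  0.4  2.4] op 0.21
tool shift [ 0.0314  0.0007 -0.0011]
```

move_arm(motion="0 0.006 0.0003 -0.0004 0 0 -0.002;0 0.01 0 0 0 0 0;0 0.01 0 0 0 0 0;0 0.008 0 0 0 0 0;0 0.004 0 0 0 0 0;0 0.002 0 0 0 0 0;0 0 0 0 0 0 0;0 0 0 0 0 0 0")

```text
time_s: 26.6
tool_pos: [0.6024, 0.0444, 0.0518]
eef_rot: [1.985, 2.435, -0.001]
ft_force: [-0.1, 0.2, -2.2]
opening: 0.215
```

```bash
python3 al.py; python3 meas.py
```

```text
t 26.6 p [0.6024 0.0444 0.0518] yaw_y 11.64 z [ 0.     -0.0006] F [-0.1  0.2 -2.2] T [-0.04 -0.12 -0.03] tool F [ 0.2 -0.   2.2] op 0.215
along -0.08570427288677274 lat 0.0009270304562395121 Fn 0.16340964619994888 Fd -0.047995062346413035
t 26.65 p [0.6024 0.0443 0.0518] yaw_y 11.62 z [ 0.     -0.0005] F [ 0.3  0.  -2.8] T [-0.04 -0.11 -0.02] tool F [-0.1  0.3  2.8] op 0.216
rows [70 71 72 73 74 75 76 77 78 79 80 81 82]
plate 206 423 [ 0.0865 -0.0409 -0.0382] [ 0.0864  0.0408 -0.0382]Traceback (most recent call last):
  File "meas.py", line 8, in <module>
    xs=np.nonzero(hsv[y,285:350,1]<60)[0]+285;print("plug",y,xs.min(),xs.max(),tl((xs.min()+xs.max())/2,y,.07)[1])
                                                             ~~~~~~^^
    return umr_minimum(a, axis, None, out, keepdims, initial, where)
ValueError: zero-size array to reduction operation minimum which has no identity
```

move_arm(motion="0 0.003 -0.0002 -0.0006 0 0 0;0 0.005 0 0 0 0 0;0 0.004 0 0 0 0 0;0 0.002 0 0 0 0 0;0 0.001 0 0 0 0 0;0 0.001 0 0 0 0 0;0 0 0 0 0 0 0")

```text
time_s: 27.35
tool_pos: [0.5989, 0.0607, 0.0525]
eef_rot: [1.984, 2.436, 0.0]
ft_force: [0.2, -0.5, -3.1]
opening: 0.213
```

```bash
python3 al.py; sed -i 's/^for y in (100.*/for y in (140,150,165,185,220):/' meas.py; python3 meas.py; python3 - <<'E'
from h import *
C=cam("wrist");cv2.imwrite("pics/c7.png",cv2.resize(C[0][60:260,200:440],(600,500),interpolation=2))
E
```

```text
t 27.35 p [0.5989 0.0607 0.0525] yaw_y 11.68 z [0.0001 0.    ] F [ 0.2 -0.5 -3.1] T [-0.01 -0.09 -0.03] tool F [-0.5  0.   3.1] op 0.213
along -0.06899557868277699 lat 0.0007361633313534868 Fn -0.5466762037844595 Fd 0.04610813970528497
t 27.4 p [0.5989 0.0605 0.0525] yaw_y 11.67 z [ 0.     -0.0001] F [-0.1  0.3 -2.7] T [-0.   -0.1   0.04] tool F [ 0.3 -0.   2.7] op 0.213
rows [119 120 121 122 123 124 125 126]
plate 205 419 [ 0.0704 -0.043  -0.0375] [ 0.0704  0.041  -0.0375]
plug 140 297 333 0.0002
plug 150 293 336 -0.0
plug 165 289 339 -0.0002
plug 185 292 336 -0.0002
plug 220 293 336 -0.0
col 215 118 125
col 420 119 123
```

View pics/c7.png

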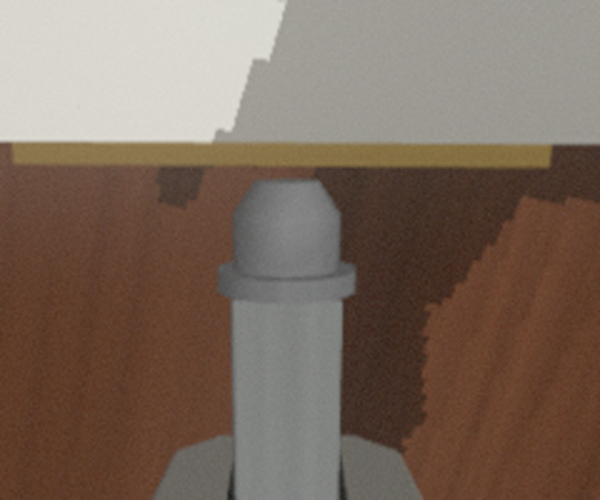

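The no-go plug is ~5 mm short of the plate. The plate middle (crop x 281.5) is slightly left of the plug (287), so I'll shift 0.5 mm and then feel inward at 1 mm per row.

move_arm(motion="0 0.001 -0.0005 0 0 0 0;0 0.001 0 0 0 0 0;0 0.001 0 0 0 0 0;0 0.001 0 0 0 0 0;0 0 0 0 0 0 0")

```text
time_s: 27.95
tool_pos: [0.5975, 0.0648, 0.0525]
eef_rot: [-1.983, -2.436, -0.0]
ft_force: [0.2, -0.5, -3.1]
opening: 0.214
```

```bash
python3 al.py
```

```text
t 27.95 p [0.5975 0.0648 0.0525] yaw_y 11.7 z [0.     0.0003] F [ 0.2 -0.5 -3.1] T [ 0.03 -0.12 -0.  ] tool F [-0.5  0.1  3.1] op 0.214
along -0.06471488375415342 lat 0.00022779745444198655 Fn -0.5445014369600963 Fd 0.14252527122027353
```

move_arm(motion="0 0.0007 0 0 0 0 0;0 0.0007 0 0 0 0 0;0 0.0006 0 0 0 0 0;0 0 0 0 0 0 0")

```text
time_s: 28.35
tool_pos: [0.5971, 0.0666, 0.0525]
eef_rot: [-1.984, -2.436, -0.0]
ft_force: [-0.4, 0.9, -2.6]
opening: 0.213
```

```bash
python3 al.py
```

```text
t 28.35 p [0.5971 0.0666 0.0525] yaw_y 11.69 z [0.     0.0002] F [-0.4  0.9 -2.6] T [ 0.04 -0.08  0.06] tool F [ 0.9 -0.2  2.6] op 0.213
along -0.06285858399954536 lat 0.00019952980188086249 Fn 0.9429172704648806 Fd -0.18410284634670943
```

move_arm(motion="0 0.0007 0 0 0 0 0;0 0.0007 0 0 0 0 0;0 0.0006 0 0 0 0 0;0 0 0 0 0 0 0")

```text
time_s: 28.75
tool_pos: [0.5967, 0.068, 0.0525]
eef_rot: [1.984, 2.436, -0.001]
ft_force: [-0.4, -0.9, -2.7]
opening: 0.211
```

```bash
python3 al.py
```

```text
t 28.75 p [0.5967 0.068  0.0525] yaw_y 11.67 z [-0.0002 -0.0006] F [-0.4 -0.9 -2.7] T [-0.19 -0.11  0.02] tool F [-0.8 -0.6  2.7] op 0.211
along -0.06140480232151748 lat 5.2993722286455776e-05 Fn -0.8330641706918722 Fd -0.5695391404465839
```

Contact is beginning. A little more, for a light push.

move_arm(motion="0 0.0007 0 0 0 0 0;0 0.0007 0 0 0 0 0;0 0.0006 0 0 0 0 0;0 0 0 0 0 0 0;0 0 0 0 0 0 0")

```text
time_s: 29.25
tool_pos: [0.5966, 0.0683, 0.0525]
eef_rot: [1.984, 2.434, -0.003]
ft_force: [0.9, -5.0, -2.1]
opening: 0.209
```

```bash
python3 al.py
```

```text
t 29.25 p [0.5966 0.0683 0.0525] yaw_y 11.61 z [-0.     -0.0025] F [ 0.9 -5.  -2.1] T [-1.15 -0.16  0.02] tool F [-5.1 -0.1  2.1] op 0.209
along -0.06107536753202867 lat -1.9691539655739622e-05 Fn -5.068348688173475 Fd -0.07986605976067641
```

move_arm(motion="0 0.0003 0 0 0 0 0;0 0 0 0 0 0 0;0 0 0 0 0 0 0;0 0 0 0 0 0 0;0 0 0 0 0 0 0;0 0 0 0 0 0 0;0 0 0 0 0 0 0;0 0 0 0 0 0 0")

```text
time_s: 30.05
tool_pos: [0.5965, 0.0683, 0.0525]
eef_rot: [1.985, 2.433, -0.004]
ft_force: [1.1, -5.5, -1.4]
opening: 0.211
```

```bash
python3 al.py; python3 - <<'E'
from h import *
C=cam("wrist");cv2.imwrite("pics/c8.png",cv2.resize(C[0][100:220,250:380],(780,720),interpolation=2)[:600])
E
```

```text
t 30.05 p [0.5965 0.0683 0.0525] yaw_y 11.59 z [-0.     -0.0029] F [ 1.1 -5.5 -1.4] T [-1.21 -0.14  0.01] tool F [-5.6  0.   1.4] op 0.211
along -0.06109316792456691 lat -4.917328424145644e-05 Fn -5.588425153305787 Fd 0.035206717025755944
```

View pics/c8.png

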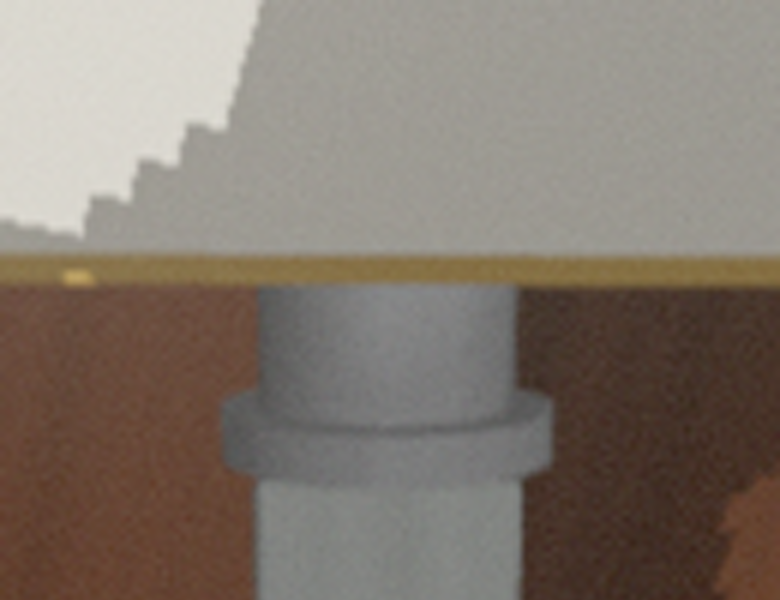

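The lead is in and the bore refuses the rest at about 5.5 N, square. About 11–12 mm of plug and lead stand outside, as expected. I'll hold a moment more, then withdraw.

move_arm(motion="0 0 0 0 0 0 0;0 0 0 0 0 0 0;0 0 0 0 0 0 0;0 0 0 0 0 0 0;0 0 0 0 0 0 0;0 -0.001 0 0 0 0 0;0 -0.002 0 0 0 0 0;0 -0.003 0 0 0 0 0;0 -0.005 0 0 0 0 0;0 -0.008 0 0 0 0 0;0 -0.012 0 0 0 0 0;0 -0.015 0 0 0 0 0;0 -0.015 0 0 0 0 0;0 -0.008 0 0 0 0 0;0 0 0 0 0 0 0;0 0 0 0 0 0 0")

```text
time_s: 31.7
tool_pos: [0.6102, 0.0034, 0.0525]
eef_rot: [-1.984, -2.435, -0.001]
ft_force: [-0.2, 0.9, -2.4]
opening: 0.21
```

```bash
python3 -c "
from h import *
st();plan([.4544,-.2446,.091],-173.38,24,0,-1)"
```

```text
t 31.7 p [0.6102 0.0034 0.0525] yaw_y 11.66 z [-0.     0.001] F [-0.2  0.9 -2.4] T [-0.   -0.1   0.01] tool F [ 0.9 -0.   2.4] op 0.21
turn -185.04174691092948
0 -0.0088 -0.0084 -0.0016 0 0 0.1346;0 -0.0099 -0.0072 -0.0016 0 0 0.1346;0 -0.0107 -0.0058 -0.0016 0 0 0.1346;0 -0.0114 -0.0043 -0.0016 0 0 0.1346;0 -0.0119 -0.0027 -0.0016 0 0 0.1346;0 -0.0122 -0.0011 -0.0016 0 0 0.1346;0 -0.0122 0.0005 -0.0016 0 0 0.1346;0 -0.0120 0.0022 -0.0016 0 0 0.1346;0 -0.0116 0.0037 -0.0016 0 0 0.1346;0 -0.0110 0.0053 -0.0016 0 0 0.1346;0 -0.0102 0.0067 -0.0016 0 0 0.1346;0 -0.0092 0.0080 -0.0016 0 0 0.1346;0 -0.0081 0.0092 -0.0016 0 0 0.1346;0 -0.0067 0.0102 -0.0016 0 0 0.1346;0 -0.0053 0.0110 -0.0016 0 0 0.1346;0 -0.0038 0.0116 -0.0016 0 0 0.1346;0 -0.0022 0.0120 -0.0016 0 0 0.1346;0 -0.0006 0.0122 -0.0016 0 0 0.1346;0 0.0011 0.0122 -0.0016 0 0 0.1346;0 0.0027 0.0119 -0.0016 0 0 0.1346;0 0.0043 0.0114 -0.0016 0 0 0.1346;0 0.0057 0.0108 -0.0016 0 0 0.1346;0 0.0071 0.0099 -0.0016 0 0 0.1346;0 0.0084 0.0088 -0.0016 0 0 0.1346
```

move_arm(motion="0 -0.0088 -0.0084 -0.0016 0 0 0.1346;0 -0.0099 -0.0072 -0.0016 0 0 0.1346;0 -0.0107 -0.0058 -0.0016 0 0 0.1346;0 -0.0114 -0.0043 -0.0016 0 0 0.1346;0 -0.0119 -0.0027 -0.0016 0 0 0.1346;0 -0.0122 -0.0011 -0.0016 0 0 0.1346;0 -0.0122 0.0005 -0.0016 0 0 0.1346;0 -0.0120 0.0022 -0.0016 0 0 0.1346;0 -0.0116 0.0037 -0.0016 0 0 0.1346;0 -0.0110 0.0053 -0.0016 0 0 0.1346;0 -0.0102 0.0067 -0.0016 0 0 0.1346;0 -0.0092 0.0080 -0.0016 0 0 0.1346;0 -0.0081 0.0092 -0.0016 0 0 0.1346;0 -0.0067 0.0102 -0.0016 0 0 0.1346;0 -0.0053 0.0110 -0.0016 0 0 0.1346;0 -0.0038 0.0116 -0.0016 0 0 0.1346;0 -0.0022 0.0120 -0.0016 0 0 0.1346;0 -0.0006 0.0122 -0.0016 0 0 0.1346;0 0.0011 0.0122 -0.0016 0 0 0.1346;0 0.0027 0.0119 -0.0016 0 0 0.1346")

```text
time_s: 33.7
tool_pos: [0.4811, -0.2021, 0.0845]
eef_rot: [-2.814, 1.393, 0.0]
ft_force: [0.7, -0.7, -3.2]
opening: 0.213
```

move_arm(motion="0 0.0043 0.0114 -0.0016 0 0 0.1346;0 0.0057 0.0108 -0.0016 0 0 0.1346;0 0.0071 0.0099 -0.0016 0 0 0.1346;0 0.0084 0.0088 -0.0016 0 0 0.1346;0 0 0 0 0 0 0;0 0 0 0 0 0 0;0 0 0 0 0 0 0;0 0 0 0 0 0 0")

```text
time_s: 34.5
tool_pos: [0.4552, -0.2439, 0.0907]
eef_rot: [-2.348, 2.086, 0.001]
ft_force: [0.2, 0.4, -2.3]
opening: 0.209
```

```bash
python3 -c "
from h import *
go([.4544,-.2446,.0224])"
```

```text
t 34.5 p [ 0.4552 -0.2439  0.0907] yaw_y -173.23 z [0.0003 0.0011] F [ 0.2  0.4 -2.3] T [ 0.13 -0.07 -0.03] tool F [-0.3 -0.2  2.3] op 0.209
tool shift [0.0007 0.0009 0.0683]
```

move_arm(motion="0 0.0005 0.0007 0.01 0 0 0.002;0 0 0 0.015 0 0 0;0 0 0 0.015 0 0 0;0 0 0 0.012 0 0 0;0 0 0 0.008 0 0 0;0 0 0 0.004 0 0 0;0 0 0 0.002 0 0 0;0 0 0 0.001 0 0 0;0 0 0 0 0 0 0")

```text
time_s: 35.4
tool_pos: [0.4542, -0.2457, 0.0241]
eef_rot: [-2.343, 2.092, -0.001]
ft_force: [-0.1, 0.3, -3.3]
opening: 0.213
```

```bash
python3 -c "
from h import *
go([.4544,-.2446,.0224])"
```

```text
t 35.4 p [ 0.4542 -0.2457  0.0241] yaw_y -173.52 z [ 0.0006 -0.0003] F [-0.1  0.3 -3.3] T [ 0.16 -0.09  0.01] tool F [-0.4  0.1  3.3] op 0.213
tool shift [-0.0011 -0.0003  0.0017]
```

move_arm(motion="0 -0.0009 -0.0002 0.0006 0 0 -0.002;0 0 0 0.0006 0 0 0;0 0 0 0.0006 0 0 0;0 0 0 0.0003 0 0 0;0.1 0 0 0 0 0 0;0.4 0 0 0 0 0 0;0.5 0 0 0 0 0 0;0.5 0 0 0 0 0 0;0.5 0 0 -0.01 0 0 0;0.5 0 0 -0.02 0 0 0;0.5 0 0 -0.03 0 0 0;0.5 0 0 -0.04 0 0 0;0.5 0 0 -0.03 0 0 0;0.5 0 0 -0.02 0 0 0;0.5 0 0 0 0 0 0;0.5 0 0 0 0 0 0;0.5 0 0 0 0 0 0")

```text
time_s: 37.1
tool_pos: [0.4533, -0.244, 0.1707]
eef_rot: [2.345, -2.09, -0.004]
ft_force: [0.9, -0.6, 0.8]
opening: 0.502
```

```bash
python3 - <<'E'
from h import *
st()
C=cam("wrist");S=cam("scene");D=cam("side")
o=np.zeros((600,800,3),np.uint8)
o[:250,:400]=cv2.resize(C[0][:270,100:532],(400,250));o[:250,400:]=cv2.resize(S[0][150:225,240:360],(400,250),interpolation=2)
o[250:500,:400]=cv2.resize(S[0],(400,250));o[250:500,400:]=cv2.resize(D[0],(400,250))
cv2.imwrite("pics/c9.png",o)
hsv=cv2.cvtColor(C[0],cv2.COLOR_BGR2HSV);m=(hsv[...,1]<45)&(hsv[...,2]>110)
for y in range(60,250,12):
    xs=np.nonzero(m[y,285:350])[0]+285
    if len(xs): print(y,xs.min(),xs.max(),onz(C,(xs.min()+xs.max())/2,y,.05)[:2].round(4))
E
```

```text
t 37.1 p [ 0.4533 -0.244   0.1707] yaw_y -173.41 z [-0.0022  0.0014] F [ 0.9 -0.6  0.8] T [ 0.16 -0.04 -0.07] tool F [ 0.7 -0.9 -0.8] op 0.502
120 307 320 [ 0.4613 -0.3099]
132 303 324 [ 0.4602 -0.2998]
144 302 324 [ 0.4594 -0.2893]
156 302 324 [ 0.4582 -0.2788]
168 302 324 [ 0.457 -0.268]
180 302 324 [ 0.4557 -0.2569]
192 302 324 [ 0.4545 -0.2457]
204 303 323 [ 0.4532 -0.2341]
216 303 323 [ 0.4518 -0.2224]
228 303 323 [ 0.4505 -0.2104]
240 301 325 [ 0.4491 -0.1981]
```

View pics/c9.png

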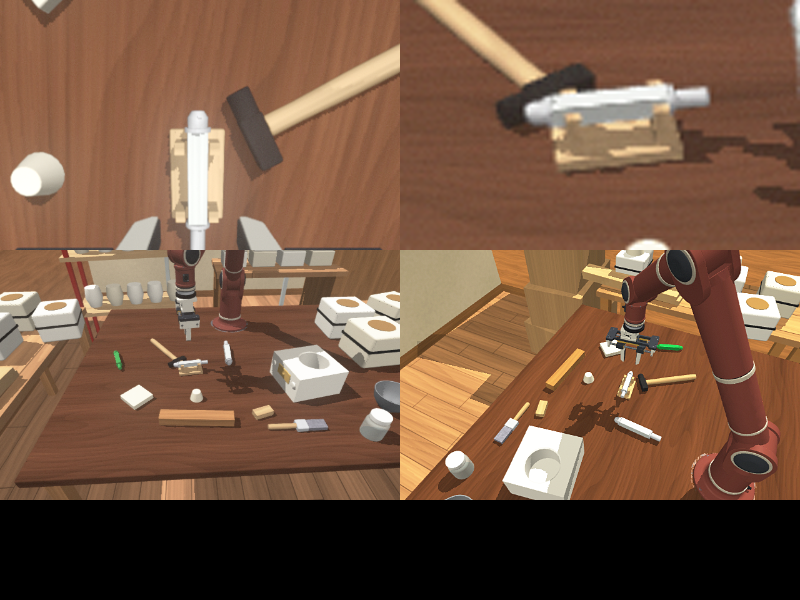

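The gauge is back in both saddles, along the same line as before (wrist 198,165). The bystanders look unmoved, and the hand is clear. Handing in.

```bash
python3 -c "
from h import *
print(close_job())"
```

```text
the job is handed in; nothing more can be done
None
```

The bush check is done and the job is handed in; the robot's clock was at about 37 s of the 70 allowed.

- **Go end:** It slid in freely until the collar met the brass. The advance stopped there with a push of about 4 N, and the wrist picture showed no gap. I then drew it out.
- **Turning the gauge:** I laid it in its rest and took it up again with the hand turned half round, because one grasp could not present both ends within the last joint's range.
- **No-go end:** It was stopped by the bore with only the tapered lead in. I held it square for about 1.5 s at 5 to 5.6 N, with almost no sideways force.
- **End state:** The gauge is back in both saddles on its original line, the hand is open and clear of it, and the bystanders look unmoved in the last pictures.

**Disagreements:**
- Sight estimates of the bore's sideways place differed by up to about 1 mm. For the no-go end I took a value between them.
- The no-go tip worked out at about 5 mm inside the mouth from its position, against the expected 4 mm. In the picture it looked about 4 to 5 mm. Both are within the measuring error.
- The pictures viewed came to 11, one past the budget.

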